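# Serve a cookie from the lever dispenser and let its lid down softly

### The job

Serve the cookie without lifting anything: with your fingers, push the empty plate along the counter until it sits centred under the lip of the cookie dispenser's chute, close up to the dispenser. Then press the dispenser's side lever right down, so that its lid stands fully open and the cookie slides out onto the plate, and let the lever come back up slowly under your finger so that the lid closes gently and does not slam. Keep off the lid and the cookie, and leave the other things on the counter where they are.

Things in the scene. Friction and masses are not known exactly. Their poses are not given: they have to be found in the camera images.
- hopper: The cookie dispenser: fixed oak box 202 mm deep, 136 mm wide, 167 mm tall. Its front is a slanted clear lid in a steel frame; below it a steel chute (22 degree slope) juts out as a 119 mm wide lip, 35 mm above the counter. Origin: middle of the underside, 106 mm behind the front edges of the wooden sides; x to its back, y to its left, z up; turned up to 0.2 rad from the robot's axes.
- drop_spot (a point): Point on the counter under the chute's lip where the middle of the plate belongs: x -188 mm, y 0 in the dispenser's frame (same axes). A plate centred here all but touches the wooden sides, with its far edge below the lip.
- lever_pad (a point): Middle of the top of the lever's oak pad (36 x 88 mm, long side along the dispenser's y) at the dispenser's front right, free above. Lever up: 125 mm above the counter, tilted 20 degrees. Right down: 59 mm, after an almost vertical stroke (within 6 mm fore and aft) on a 105 mm arm. The open lid comes 36 mm out of the front, 150 to 190 mm up, 70 mm to the left of this point.
- lever (a joint): Hand lever, rad: 0 up (at rest), 0.64 right down on its stop. About 2 to 3 N on the pad moves it; only the weight of the lid brings it back, so the pad follows a finger that rises slowly.
- lid (a joint): The lid, hinged at the dispenser's top, rad: 0 shut, 1.2 fully open. A push rod ties it to the lever; it turns about 1.9 times as far. Let go, it falls shut at about 3.5 rad/s; more than 1.6 rad/s over the last 0.12 rad is a slam (the pad rising at about 80 mm/s).
- plate: Round white plate, loose, 160 mm across its rim, 18 mm tall, flat floor 124 mm across and 5 mm thick, 0.24 to 0.42 kg. It starts on the counter to the left of the dispenser. Origin: middle of its underside; z up. (A fixed shelf hangs over the back of the counter: front edge at x = 0.70 m, underside 255 mm up.)
- cookie: Round cookie, 92 mm across, 18 mm thick, loose. At the start it lies on the chute inside the dispenser, leaning on the shut lid; as the lid lifts it slides down and drops onto whatever is below the lip. Origin: middle of its underside.
- tape_roll: Bystander: roll of tape lying flat, 100 mm across, 25 mm tall, left of the dispenser. Origin: middle of its underside.
- marker: Bystander: marker pen, 135 mm long, 16 mm thick, lying along the front edge of the counter. Origin: its middle, underside.
- timer: Bystander: round kitchen timer with a red dial, 66 mm across, 45 mm tall, right of the dispenser. Origin: middle of its underside.
- mug: Bystander: white mug, 82 mm across, 100 mm tall, on the right. Origin: middle of its underside.
- pitcher: Bystander: small white milk pitcher, 69 x 112 mm, 94 mm tall, on the right. Origin: middle of its underside.
- tongs: Bystander: steel serving tongs, 330 x 65 x 39 mm, lying on the right near the front edge. Origin: middle, underside.
Things that resemble listed ones, but are neither listed nor needed, are in the scene too. There is more than one size of the plate; the one meant has the size given above.

How it is judged:
On the way, in this order (a step that is already met when the one before it is completed fails the run):
1. the plate sits under the lip of the chute, the lid still shut (horizontal distance between plate and drop_spot below 0.03 m and value of joint lid below 0.1 rad), for 0.2 s.
2. the lid stands fully open and the cookie lies on the plate (value of joint lid above 1.05 rad and horizontal distance between cookie and plate below 0.035 m and z of cookie in the frame of plate below 0.02 m), for 0.2 s.
At the end, for the whole second after the job is handed in: The lid is shut, the plate is still within 40 mm of the spot under the chute's lip, and the cookie lies on it within 35 mm of its middle, both at rest (value of joint lid below 0.04 rad and horizontal distance between plate and drop_spot below 0.04 m and horizontal distance between cookie and plate below 0.035 m and z of cookie in the frame of plate below 0.02 m and linear speed of each of cookie, plate below 0.02 m/s); the robot touches nothing.
It fails at once if the lid slams: it comes home at more than 1.6 rad/s (value of joint lid below 0.12 rad and velocity of joint lid below -1.6 rad/s).
It fails at once if the plate is lifted off the counter or tipped (height (world z) of plate above 0.012 m or angle between plate's own z axis and vertical above 0.25 rad).
It fails at once if the robot touches the cookie (contact force between any of the arm, the fingers and cookie above 0.5 N).
It fails at once if the robot works the lid directly instead of by the lever (contact force between any of the arm, the fingers and lid above 1 N).
It fails at once if a bystanding thing is pushed away (distance of any of mug, tape_roll, timer, pitcher, marker, tongs from where it was at the start of the episode above 0.03 m).
It also fails if it takes over 61 s, if anything falls off the work surface, if the arm or the gripper's body presses on something with over 40 N, if the wrist force passes 120 N, or if a joint passes its speed limit or range.

### The arm

A 7-joint arm with a two-finger parallel gripper is mounted at the origin on a cart in front of the work surface, level with it; the furniture and walls round the work are solid. World frame = base frame: x ahead of the robot, y to its left, z up, the work surface at z = 0. Lengths are in m, angles in rad, forces in N, time in s.
With the tool pointing down it reaches from about 0.4 to 0.875 m from the base axis. Payload 19.3 kg.
Tool frame: the origin (TCP) lies at the very end of the fingers, on their centre line; the grasp point (between the pads) lies 19 mm behind it; z points along the fingers, y is the line along which they close (so a half turn about z gives the same grasp; the last joint's range is limited). The gripper opens to 85 mm and grips with 20 to 120 N. Pads are 22 mm wide; open, the fingers measure 114 mm over their backs; the gripper's body (76 mm by 85 mm) begins 54 mm behind the grasp point. The pads swing forward as they close: fully open they stand 13 mm farther back than shut.
Start: joints at [-1.283, 0.521, -0.036, 1.599, 0.021, 1.021, -0.113], TCP at [0.219, 0.585, 0.231] pointing down, gripper open.
Joint ranges: [-2.91, 2.91], [-0.3, 2.13], [-1.5, 1.42], [0.17, 2.43], [-1.26, 4.41], [0.16, 1.93], [-2.52, 2.52]. Speed limits (rad/s): [1.89, 1.89, 2.39, 2.39, 3.01, 3.01, 3.01].

### API

Orientations are given as [roll, pitch, yaw] about the fixed x, y, z axes, in that order (R = Rz(yaw) Ry(pitch) Rx(roll)).
In Python, from workcell import bot gives the robot as it stands. The module is installed in compiled form; this text tells all that it offers.
- The arm moves only by the tool apply_moves, never from a script. Its arguments are lists of equal length, an entry for each row: "claw": the finger opening in m, from 0 to 0.0854; "xyz": the shift along the tool's x, y, z in m, a list of three; "twist": the turn, a rotation vector about the tool's x, y, z in rad, a list of three. A call has 1 to 20 rows; each row shifts and turns the commanded pose from where the row before left it, along the tool's axes as they then stand; what a row does not reach is not made up. A row lasts 1/10 s, in which the tool goes at most 50 mm and 8.59 degrees, less where a joint would pass 70% of its speed; a pose out of reach is approached as far as the arm can. A call with a gripper value outside its range is refused whole. The fingers move at their own pace and stop on an object; "force" is the grip in N (left out, the last holds). Time passes only in rows, so rows that do not move let the fingers close. It gives the time, the measured TCP pose, the force, the opening and the grip force at its end, in the units of the state.
- bot.observe(): the state, without advancing time (a new reading comes with each control period).
- bot.grab_frame(name): name is "scene" or "top"; returns a dict with "img" (384x512x3 uint8, red, green, blue), "vfov" (degrees; the focal length in pixels is half the picture's height over the tangent of half this angle, whatever the lens; pixels are square), "cx", "cy" (the principal point, pixels), "distortion" ([k1, k2, p1, p2, k3] as OpenCV has them; the pictures are not rectified), "view" (4x4, takes a point from world to camera coordinates). Camera axes: x right, y up, looking along -z (the intrinsics and any distortion apply to the point x, -y, -z); pixel columns grow to the right and rows downward; lengths in m; the calibration is good to about 2 mm. A picture is of the moment at which its call begins. There is no depth.
- bot.job_done(): hands the job in; it is judged then, once.
Trained networks look in the newest picture that a camera, given by its name, has taken for a name from the list of things; names that differ only in an ending like _2 or _b are one class to them, and where a whole thing is asked for, a point or a joint stands for the part that bears it (a point fixed in the world has none). Each returns a list of dicts, best first, with "score" (0 to 1); they miss things now and then, are a little off and sometimes report something else, mostly with a low value. They report only what shows in the picture. A call takes as long as a camera call. They do not tell look-alikes from the thing itself.
- bot.find_in(camera, query): "position" ([x, y, z] in m, in world coordinates, good to about 4 mm: the middle of the surface that is visible of it).
The state is a dict: "clock": time; "qpos": joint angles; "qd": joint speeds; "joint_efforts": joint torques, N m; "position": TCP position; "tool_rot": TCP orientation; "force": force on the tool from outside, world axes, zero at the start; "moment": the same for the moment, N m; "grip_width": finger opening in m; "finger_force": force on a finger pad.
Only numpy, scipy, OpenCV 4.12 (cv2) and the standard library are available. Lean on these libraries where they do the work, as an engineer would, in place of code of your own. Each camera call takes 0.05 s, during which the arm holds its last target. There are 200 camera calls.

## Working session

There is one attempt and no reset: what is moved stays moved. The work goes in short steps, Python scripts to look and compute and a tool call to move; the robot and the scene stay as the last step left them, time stands still between calls to the robot, and variables do not carry over. Pictures are saved under pics/ and viewed, at most 10 in all, crops included, and the job is handed in when it is done.

Besides the shell and the picture viewer there is one more tool, called after "Emit:" as a command line: name --argument value ..., lists and objects as JSON in quotes. apply_moves: Moves the arm, as the interface text tells. Its arguments: {"type":"object","properties":{"claw":{"type":"array"},"xyz":{"type":"array"},"twist":{"type":"array"},"force":{"type":"number"}},"required":["claw","xyz","twist"]}

```bash
mkdir -p pics; cat > h.py <<'E'
import numpy as np, cv2
from workcell import bot
def K(f):
    h=f["img"].shape[0]; F=h/2/np.tan(np.radians(f["vfov"])/2)
    return np.array([[F,0,f["cx"]],[0,F,f["cy"]],[0,0,1.]])
def proj(f,P):
    P=np.atleast_2d(P); V=np.array(f["view"]); c=P@V[:3,:3].T+V[:3,3]; c=c*[1,-1,-1]
    return cv2.projectPoints(c,np.zeros(3),np.zeros(3),K(f),np.array(f["distortion"],float))[0][:,0]
def unproj(f,px,z):
    px=np.array(px,float).reshape(-1,1,2); V=np.array(f["view"])
    n=cv2.undistortPoints(px,K(f),np.array(f["distortion"],float))[:,0]
    d=np.c_[n[:,0],-n[:,1],-np.ones(len(n))]@V[:3,:3]; o=-V[:3,:3].T@V[:3,3]
    return o+d*((z-o[2])/d[:,2])[:,None]
def save(f,name,s=1.5):
    cv2.imwrite("pics/"+name,cv2.resize(f["img"][:,:,::-1],None,fx=s,fy=s,interpolation=cv2.INTER_CUBIC))
E
python3 - <<'E'
from h import *
np.set_printoptions(precision=3,suppress=True)
for c in("top","scene"):
    f=bot.grab_frame(c); save(f,c+"0.png")
    V=np.array(f["view"]);print(c,-V[:3,:3].T@V[:3,3],f["vfov"])
    for q in["hopper","lever_pad","plate","tape_roll","cookie","marker","timer","mug"]:
        print(q,[(np.round(d["position"],3).tolist(),round(d["score"],2)) for d in bot.find_in(c,q)][:4])
print(bot.observe())
E
```

```text
top [0.292 0.04  1.605] 50.94772487213042
hopper [([0.636, 0.03, 0.126], 0.83)]
lever_pad [([0.512, -0.073, 0.124], 0.71)]
plate [([0.458, 0.308, 0.002], 0.98), ([0.491, 0.515, 0.006], 0.76), ([0.511, -0.078, 0.124], 0.63)]
tape_roll [([0.667, 0.263, 0.022], 0.53)]
cookie []
marker []
timer [([0.65, -0.221, 0.03], 0.55), ([0.636, 0.03, 0.125], 0.28)]
mug [([0.632, -0.333, 0.06], 0.58), ([0.64, 0.03, 0.126], 0.42), ([0.511, -0.074, 0.124], 0.25)]
scene [-0.607 -0.656  0.872] 42.481966899179234
hopper [([0.645, 0.02, 0.115], 0.75)]
lever_pad [([0.512, -0.056, 0.123], 0.81)]
plate [([0.512, 0.275, 0.015], 0.5)]
tape_roll [([0.662, 0.266, 0.021], 0.93)]
cookie [([0.647, 0.022, 0.112], 0.7)]
marker [([0.406, -0.338, 0.021], 0.6), ([0.497, -0.379, 0.053], 0.5), ([0.361, 0.111, 0.013], 0.48)]
timer [([0.636, -0.222, 0.026], 0.53)]
mug [([0.614, -0.333, 0.073], 0.93), ([0.659, 0.267, 0.021], 0.6), ([0.361, 0.113, 0.016], 0.35)]
{'clock': 0.9, 'qpos': array([-1.283,  0.521, -0.036,  1.599,  0.021,  1.021, -0.113]), 'qd': array([-0.001, -0.001,  0.001, -0.002,  0.001,  0.002, -0.001]), 'joint_efforts': array([  0.   , -92.68 ,   1.978, -37.025,   0.018,   0.002,  -0.   ]), 'position': array([0.219, 0.585, 0.231]), 'tool_rot': array([ 3.142, -0.   ,  2.784]), 'force': array([ 0.933,  0.835, -0.749]), 'moment': array([-0.016, -0.02 , -0.012]), 'finger_force': 0.0, 'grip_width': 0.08537069561180398}
```

View pics/top0.png

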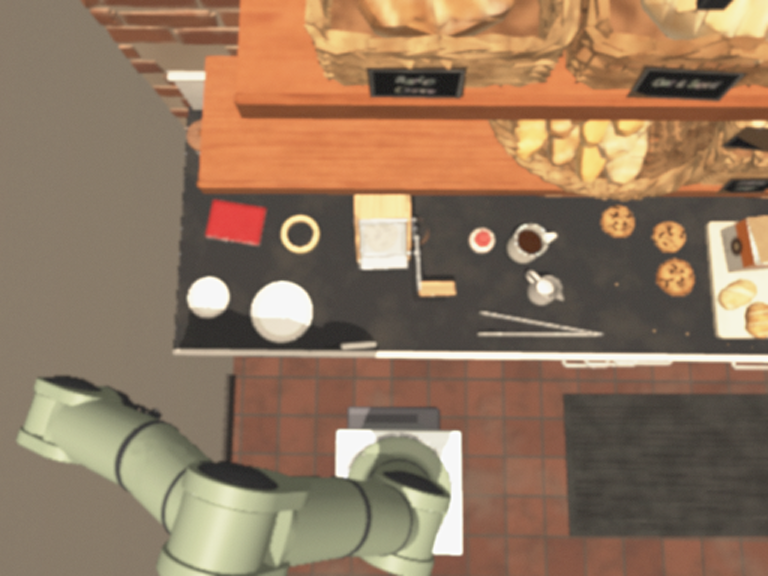

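View pics/scene0.png

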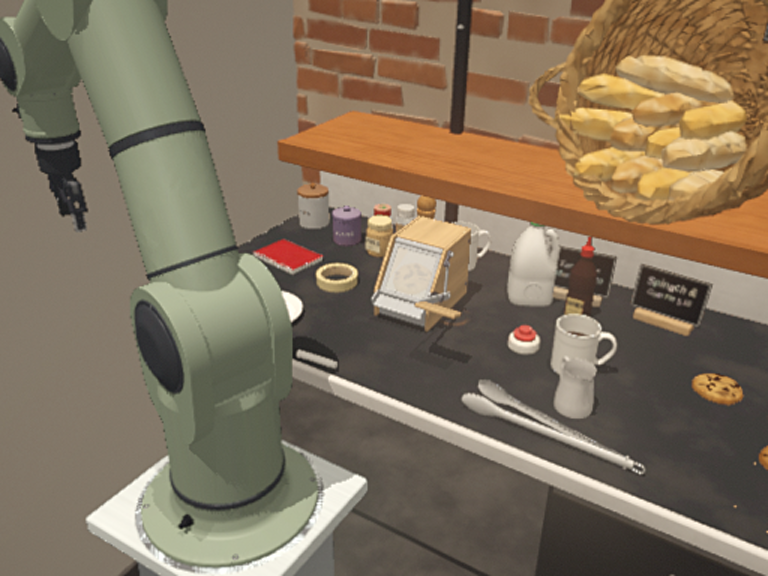

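```bash
python3 - <<'E'
from h import *
f=bot.grab_frame("top"); im=f["img"]
cv2.imwrite("pics/crop.png",cv2.resize(im[120:240,220:320][:,:,::-1],None,fx=5,fy=5,interpolation=cv2.INTER_CUBIC))
# plate fits
g=cv2.cvtColor(im,cv2.COLOR_RGB2GRAY).astype(float)
m=((im.min(2)>120)&(im.max(2).astype(int)-im.min(2)<50)).astype(np.uint8)
m[:, :115]=0;m[:175]=0;m[232:]=0;m[:,215:]=0
n,l,st,ce=cv2.connectedComponentsWithStats(m)
for i in range(1,n):
    if st[i,4]>200:
        c=cv2.findContours((l==i).astype(np.uint8),0,1)[0][0][:,0]
        P=unproj(f,c,0.017)[:,:2]; (x,y),r=cv2.minEnclosingCircle(P.astype(np.float32)); print(st[i],x,y,r, cv2.fitEllipse(P.astype(np.float32)*1000))
E
```

```text
[124 184  29  28 618] 0.4955701231956482 0.5091041922569275 0.057220082730054855 ((496.9346923828125, 508.6571960449219), (106.36084747314453, 111.53218841552734), 176.23251342773438)
[ 167  187   42   41 1355] 0.4594239592552185 0.3115573227405548 0.08440618962049484 ((459.976318359375, 311.35821533203125), (159.87728881835938, 163.66310119628906), 163.8946990966797)
```

View pics/crop.png

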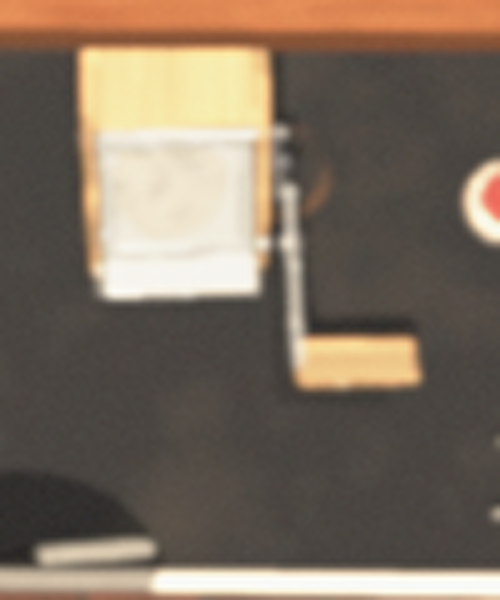

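```bash
python3 - <<'E'
from h import *
f=bot.grab_frame("scene"); im=f["img"]
cv2.imwrite("pics/crop2.png",cv2.resize(im[135:235,235:335][:,:,::-1],None,fx=6,fy=6,interpolation=cv2.INTER_CUBIC))
f=bot.grab_frame("top")
g=lambda p,z:unproj(f,np.array(p)/5+[220,120],z).round(4).tolist()
print("lip",g([[100,299],[260,294]],.035))
print("pad",g([[302,337],[417,333],[422,382],[298,390]],.125))
print("wood bottom front z0 / z.03",g([[95,270],[265,265]],0),g([[95,270],[265,265]],.03))
print("top",g([[80,50],[272,50]],.167))
E
```

```text
lip [[0.5674, 0.1039, 0.035], [0.5724, -0.0226, 0.035]]
pad [[0.5242, -0.0502, 0.125], [0.5279, -0.1355, 0.125], [0.4912, -0.1389, 0.125], [0.4845, -0.0472, 0.125]]
wood bottom front z0 / z.03 [[0.5973, 0.1098, 0.0], [0.6026, -0.028, 0.0]] [[0.5916, 0.1085, 0.03], [0.5968, -0.0267, 0.03]]
top [[0.7308, 0.116, 0.167], [0.7318, -0.0257, 0.167]]
```

View pics/crop2.png

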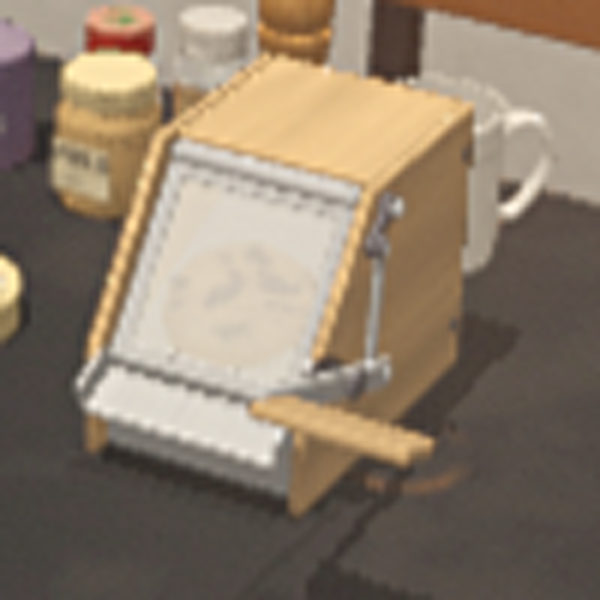

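```bash
python3 - <<'E'
from h import *
from scipy.optimize import least_squares
np.set_printoptions(precision=4,suppress=True)
s=bot.grab_frame("scene"); t=bot.grab_frame("top")
ms=[((90,450),(-.106,.068,0)),((298,515),(-.106,-.068,0)),((458,360),(.096,-.068,0)),((473,103),(.096,-.068,.167)),((272,57),(.096,.068,.167))]
px=np.array([m[0] for m in ms])/6+[235,135]; ob=np.array([m[1] for m in ms])
mt=[((95,270),(-.106,.068,.02)),((265,265),(-.106,-.068,.02)),]
pt=np.array([m[0] for m in mt])/5+[220,120]; ot=np.array([m[1] for m in mt])
def T(p,o): c,q=np.cos(p[2]),np.sin(p[2]); return o@np.array([[c,q,0],[-q,c,0],[0,0,1]])+[p[0],p[1],0]
res=lambda p:np.r_[(proj(s,T(p,ob))-px).ravel(),(proj(t,T(p,ot))-pt).ravel()]
r=least_squares(res,[.7,.04,0.],loss="soft_l1"); print(r.x); print(res(r.x).reshape(-1,2))
print("drop",T(r.x,np.array([[-.188,0,0]])))
print("lip/pad in hopper", [(np.array([[np.cos(r.x[2]),np.sin(r.x[2])],[-np.sin(r.x[2]),np.cos(r.x[2])]])@(np.array(v)-r.x[:2])) for v in [(.5699,.0407),(.507,-.093)]])
print(proj(t,[[.39,.1,0]]), unproj(t,np.array([[342,347],[376,343],[375,347]])/1.5,.008), unproj(t,np.array([[282,219],[320,250],[318,233]])/1.5,.025))
print(unproj(t,np.array([[180,352],[480,357]])/1.5,0))
E
```

```text
[0.6966 0.0428 0.0205]
[[-0.6202 -1.038 ]
 [ 0.3627 -0.2151]
 [ 0.467  -0.6006]
 [ 1.4076 -0.6064]
 [-0.474  -1.7228]
 [ 0.0559  1.058 ]
 [ 0.0627  1.6402]]
drop [[0.5087 0.0389 0.    ]]
lip/pad in hopper [array([-0.1267,  0.0005]), array([-0.1924, -0.1319])]
[[240.6936 225.2964]] [[0.3653 0.1495 0.008 ]
 [0.3766 0.0601 0.008 ]
 [0.3661 0.0626 0.008 ]] [[0.706  0.3164 0.025 ]
 [0.6216 0.2119 0.025 ]
 [0.6681 0.2184 0.025 ]]
[[ 0.3484  0.579   0.    ]
 [ 0.3429 -0.2138  0.    ]]
```

Emit:
apply_moves --claw '[0.085,0.085,0.085,0.085,0.085,0.085,0.085,0.085,0.085,0.085,0.085,0.085,0.085,0.085,0.085,0.085,0.085,0.085]' --xyz '[[0,0,0],[0,0,0],[0,0,0],[0,0,0],[0,0,0],[0,0,0],[0,0,0],[0,0,0],[-0.026,0.024,0.01],[-0.026,0.024,0.01],[-0.026,0.024,0.01],[-0.026,0.024,0.01],[-0.026,0.024,0.01],[-0.026,0.024,0.01],[-0.026,0.024,0.01],[-0.026,0.024,0.01],[0,0,0],[0,0,0]]' --twist '[[0,0,0.13],[0,0,0.13],[0,0,0.13],[0,0,0.13],[0,0,0.13],[0,0,0.13],[0,0,0.13],[0,0,0.13],[0,0,0],[0,0,0],[0,0,0],[0,0,0],[0,0,0],[0,0,0],[0,0,0],[0,0,0],[0,0,0],[0,0,0]]'

```text
clock: 2.95
position: [0.4442, 0.413, 0.1511]
tool_rot: [-3.141, 0.0, 1.742]
force: [-0.9, 0.8, -0.9]
grip_width: 0.0847
finger_force: 0.0
```

Emit:
apply_moves --claw '[0.085,0.085,0.085,0.085,0.085,0.085,0.085]' --xyz '[[0,0,0.03],[0,0,0.03],[0,0,0.03],[0,0,0.03],[0,0,0.02],[0,0,0.005],[0,0,0]]' --twist '[[0,0,0],[0,0,0],[0,0,0],[0,0,0],[0,0,0],[0,0,0],[0,0,0]]'

```text
clock: 3.65
position: [0.4431, 0.4141, 0.0063]
tool_rot: [-3.141, 0.0, 1.745]
force: [0.3, 0.2, 0.2]
grip_width: 0.0851
finger_force: 0.0
```

Emit:
apply_moves --claw '[0.085,0.085,0.085,0.085,0.085]' --xyz '[[0,0,0.002],[0,0,0.002],[0,0,0.002],[0,0,0.001],[0,0,0]]' --twist '[[0,0,0],[0,0,0],[0,0,0],[0,0,0],[0,0,0]]'

```text
clock: 4.15
position: [0.4438, 0.4136, -0.0006]
tool_rot: [3.142, -0.0, 1.744]
force: [-0.4, 0.1, -1.4]
grip_width: 0.0847
finger_force: 0.0
```

Emit:
apply_moves --claw '[0.085,0.085,0.085,0.085,0.085]' --xyz '[[0,0,0.002],[0,0,0.002],[0,0,0.002],[0,0,0.001],[0,0,0]]' --twist '[[0,0,0],[0,0,0],[0,0,0],[0,0,0],[0,0,0]]'

```text
clock: 4.65
position: [0.4438, 0.4135, -0.0079]
tool_rot: [-3.141, 0.0, 1.744]
force: [-0.1, 0.7, -0.3]
grip_width: 0.0849
finger_force: 0.0
```

Emit:
apply_moves --claw '[0.085,0.085,0.085,0.085,0.085,0.085,0.085,0.085,0.085,0.085,0.085,0.085,0.085,0.085,0.085,0.085,0.085,0.085,0.085,0.085]' --xyz '[[-0.01,0,0],[-0.01,0,0],[-0.005,0,0],[-0.01,0,0],[-0.013,0,0],[-0.015,0,0],[-0.015,0,0],[-0.015,0,0],[-0.015,0,0],[-0.015,0,0],[-0.015,0,0],[-0.015,0,0],[-0.015,0,0],[-0.015,0,0],[-0.015,0,0],[-0.012,0,0],[-0.01,0,0],[-0.01,0,0],[-0.005,0,0],[-0.003,0,0]]' --twist '[[0,0,0],[0,0,0],[0,0,0],[0,0,0],[0,0,0],[0,0,0],[0,0,0],[0,0,0],[0,0,0],[0,0,0],[0,0,0],[0,0,0],[0,0,0],[0,0,0],[0,0,0],[0,0,0],[0,0,0],[0,0,0],[0,0,0],[0,0,0]]'

```text
clock: 6.65
position: [0.4849, 0.1787, -0.0077]
tool_rot: [3.142, -0.0, 1.744]
force: [-1.2, 2.5, -1.1]
grip_width: 0.0852
finger_force: 0.8
```

```bash
python3 - <<'E'
from h import *
for c in("top","scene"):
    f=bot.grab_frame(c); save(f,c+"1.png")
    print([(np.round(d["position"],3).tolist(),round(d["score"],2)) for d in bot.find_in(c,"plate")][:4])
o=bot.observe();print(o["position"],o["force"])
E
```

```text
[([0.489, 0.514, 0.006], 0.88), ([0.502, 0.082, 0.0], 0.65)]
[([0.505, 0.109, 0.005], 0.86), ([0.402, -0.338, 0.022], 0.7)]
[ 0.48471582  0.17935844 -0.00773816] [-0.08088611  0.65394366 -0.65667164]
```

View pics/top1.png

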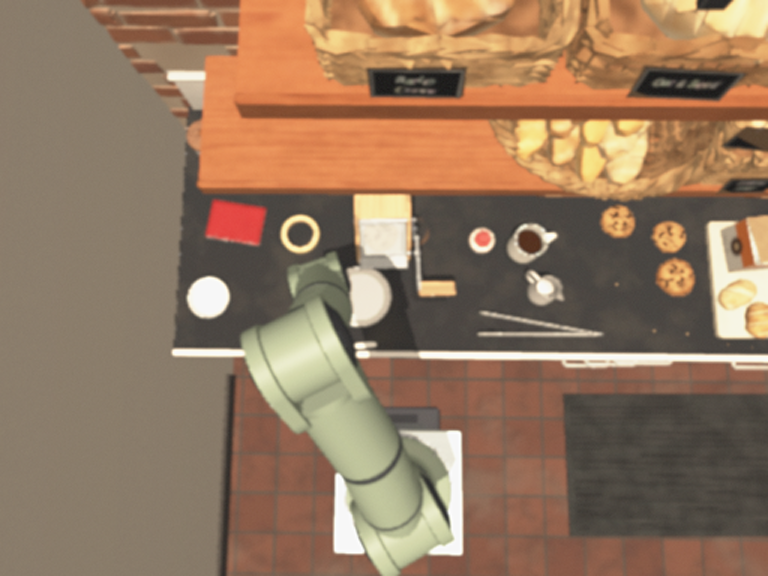

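```bash
cat >> h.py <<'E'
def plate(f,u0=240,u1=275,v0=172,v1=225):
    from scipy.optimize import least_squares
    im=f["img"]; m=((im.min(2)>95)&(im.max(2).astype(int)-im.min(2)<45)).astype(np.uint8)
    k=np.zeros_like(m);k[v0:v1,u0:u1]=m[v0:v1,u0:u1]
    c=max(cv2.findContours(k,0,1)[0],key=len)[:,0]
    c=c[(c[:,0]>u0+1)&(c[:,0]<u1-1)&(c[:,1]>v0)&(c[:,1]<v1-1)]
    P=unproj(f,c,.017)[:,:2]
    r=least_squares(lambda p:np.hypot(*(P-p).T)-.081,[.5,.08],loss="soft_l1",f_scale=.002)
    return r.x,np.median(abs(r.fun)),len(P)
E
python3 - <<'E'
from h import *
f=bot.grab_frame("top");print(plate(f))
E
```

```text
(array([0.50788489, 0.09933031]), np.float64(0.0061601371419694115), 74)
```

Emit:
apply_moves --claw '[0.085,0.085,0.085,0.085,0.085,0.085,0.085,0.085,0.085]' --xyz '[[-0.006,0,0],[-0.01,0,0],[-0.01,0,0],[-0.01,0,0],[-0.009,0,0],[-0.008,0,0],[-0.005,0,0],[-0.003,0,0],[0,0,0]]' --twist '[[0,0,0],[0,0,0],[0,0,0],[0,0,0],[0,0,0],[0,0,0],[0,0,0],[0,0,0],[0,0,0]]'

```text
clock: 7.8
position: [0.4953, 0.1186, -0.0077]
tool_rot: [-3.142, 0.0, 1.743]
force: [-0.3, 1.3, 0.0]
grip_width: 0.0852
finger_force: 0.1
```

Emit:
apply_moves --claw '[0.085,0.085,0.085,0.085,0.085,0.085,0.085,0.085,0.085,0.085]' --xyz '[[0,0,0],[0.01,0,0],[0.02,0,0],[0.02,0,0],[0.02,0,-0.02],[0.02,0,-0.04],[0.02,0,-0.04],[0.02,0,-0.04],[0.02,0,-0.04],[0.02,0,-0.02]]' --twist '[[0,0,0],[0,0,0],[0,0,0],[0,0,0],[0,0,0],[0,0,0],[0,0,0],[0,0,0],[0,0,0],[0,0,0]]'

```text
clock: 8.8
position: [0.4659, 0.2888, 0.1957]
tool_rot: [3.138, -0.002, 1.745]
force: [-0.3, -0.0, 0.5]
grip_width: 0.0847
finger_force: 0.0
```

```bash
python3 - <<'E'
from h import *
f=bot.grab_frame("top");print(plate(f,215,277))
im=f["img"][120:240,200:320][:,:,::-1]
cv2.imwrite("pics/crop3.png",cv2.resize(im,None,fx=5,fy=5,interpolation=cv2.INTER_CUBIC))
print(bot.find_in("top","plate"))
E
```

```text
(array([0.51310891, 0.04253433]), np.float64(0.0014033447659304449), 95)
[{'position': [0.4803, 0.5248, 0.0061], 'score': 0.64}, {'position': [0.5063, 0.0376, -0.0004], 'score': 0.63}]
```

View pics/crop3.png

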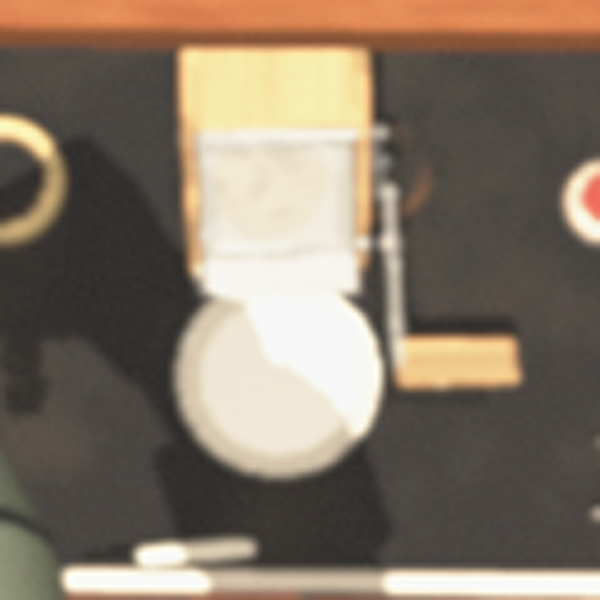

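Emit:
apply_moves --claw '[0,0,0,0,0,0,0,0,0,0,0,0,0,0]' --xyz '[[-0.033,-0.002,0],[-0.033,-0.002,0],[-0.033,-0.002,0],[-0.033,-0.002,0],[-0.033,-0.002,0],[-0.033,-0.002,0],[-0.033,-0.002,0],[-0.033,-0.002,0],[-0.033,-0.002,0],[-0.033,-0.002,0],[-0.033,-0.003,0],[-0.033,-0.003,0],[0,0,0.03],[0,0,0]]' --twist '[[0,0,0],[0,0,0],[0,0,0],[0,0,0],[0,0,0],[0,0,0],[0,0,0],[0,0,0],[0,0,0],[0,0,0],[0,0,0],[0,0,0],[0,0,0],[0,0,0]]' --force 30

```text
clock: 10.3
position: [0.5066, -0.1081, 0.1594]
tool_rot: [-3.137, -0.001, 1.743]
force: [-0.5, 0.4, 0.4]
grip_width: -0.0001
finger_force: 0.0
```

```bash
python3 - <<'E'
from h import *
o=bot.observe();print(o["position"],o["force"],o["grip_width"])
f=bot.grab_frame("scene")
im=f["img"][115:235,225:345][:,:,::-1]
cv2.imwrite("pics/crop4.png",cv2.resize(im,None,fx=5,fy=5,interpolation=cv2.INTER_CUBIC))
E
```

```text
[ 0.50664136 -0.10811916  0.15943208] [-0.49435939  0.35380289  0.43313209] -0.00013048238984163672
```

View pics/crop4.png

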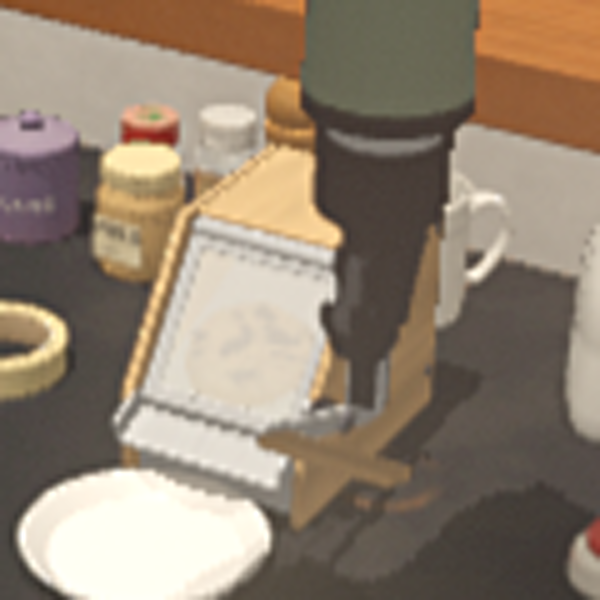

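Emit:
apply_moves --claw '[0,0,0,0,0,0,0,0,0,0,0,0,0,0,0]' --xyz '[[0,0.002,0.015],[0,0,0.008],[0,0,0.008],[0,0,0.008],[0,0,0.008],[0,0,0.008],[0,0,0.008],[0,0,0.008],[0,0,0.008],[0,0,0.008],[0,0,0.006],[0,0,0.003],[0,0,0],[0,0,0],[0,0,0]]' --twist '[[0,0,0],[0,0,0],[0,0,0],[0,0,0],[0,0,0],[0,0,0],[0,0,0],[0,0,0],[0,0,0],[0,0,0],[0,0,0],[0,0,0],[0,0,0],[0,0,0],[0,0,0]]'

```text
clock: 11.85
position: [0.5104, -0.1078, 0.0665]
tool_rot: [-3.141, -0.0, 1.744]
force: [-1.2, 0.1, 1.5]
grip_width: -0.0001
finger_force: 0.8
```

```bash
python3 - <<'E'
from h import *
o=bot.observe();print(o["position"],o["force"],o["grip_width"])
f=bot.grab_frame("scene")
im=f["img"][115:235,225:345][:,:,::-1]
cv2.imwrite("pics/crop5.png",cv2.resize(im,None,fx=5,fy=5,interpolation=cv2.INTER_CUBIC))
E
```

```text
[ 0.51042336 -0.10778461  0.06648578] [-1.15668449  0.0560251   1.48130895] -0.00010111707366108399
```

View pics/crop5.png

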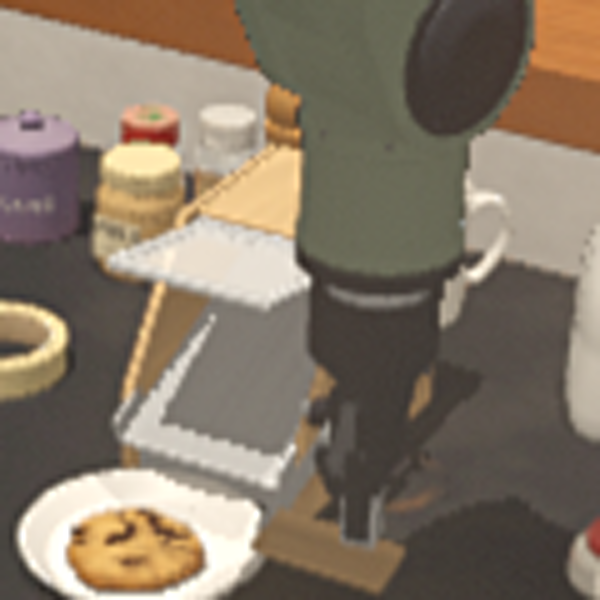

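Emit:
apply_moves --claw '[0,0,0,0,0,0,0,0]' --xyz '[[0,0,0.002],[0,0,0.002],[0,0,0.002],[0,0,0.001],[0,0,0],[0,0,0],[0,0,0],[0,0,0]]' --twist '[[0,0,0],[0,0,0],[0,0,0],[0,0,0],[0,0,0],[0,0,0],[0,0,0],[0,0,0]]'

```text
clock: 12.7
position: [0.5117, -0.1077, 0.0615]
tool_rot: [3.138, 0.0, 1.744]
force: [-11.8, 4.1, 56.6]
grip_width: 0.0
finger_force: 28.6
```

```bash
python3 - <<'E'
from h import *
from scipy.optimize import least_squares
o=bot.observe();print(o["position"],o["force"])
f=bot.grab_frame("scene"); im=f["img"]
print([d for d in bot.find_in("scene","cookie")if abs(d["position"][1])<.15],[d for d in bot.find_in("scene","plate")if abs(d["position"][1])<.15])
# cookie: saturated brown blob within the plate
m=(im.max(2).astype(int)-im.min(2)>40).astype(np.uint8); k=np.zeros_like(m)
u0,v0=227+0,208; k[212:236,234:270]=m[212:236,234:270]
k=cv2.morphologyEx(k,cv2.MORPH_CLOSE,np.ones((7,7)))
c=max(cv2.findContours(k,0,1)[0],key=len)[:,0]; P=unproj(f,c,.018)[:,:2]
print("cookie scene",cv2.minEnclosingCircle((P*1000).astype(np.float32)))
w=((im.min(2)>110)).astype(np.uint8)|k; q=np.zeros_like(w); q[207:240,222:281]=w[207:240,222:281]
c=max(cv2.findContours(q,0,1)[0],key=len)[:,0]; P=unproj(f,c,.017)[:,:2]
print("plate scene",cv2.minEnclosingCircle((P*1000).astype(np.float32)))
f=bot.grab_frame("top")
cv2.imwrite("pics/crop6.png",cv2.resize(f["img"][120:240,200:320][:,:,::-1],None,fx=5,fy=5,interpolation=cv2.INTER_CUBIC))
E
```

```text
[ 0.51173773 -0.10774614  0.06154867] [-11.8470669    4.1068841   56.62141184]
[{'position': [0.489, 0.0386, 0.0173], 'score': 0.65}, {'position': [0.5253, 0.0462, 0.0078], 'score': 0.64}, {'position': [0.6132, 0.0494, 0.076], 'score': 0.55}] [{'position': [0.5288, 0.0464, 0.01], 'score': 0.81}]
cookie scene ((490.1329345703125, 40.58625030517578), 49.81126022338867)
plate scene ((529.960205078125, 33.97029495239258), 104.16674041748047)
```

View pics/crop6.png

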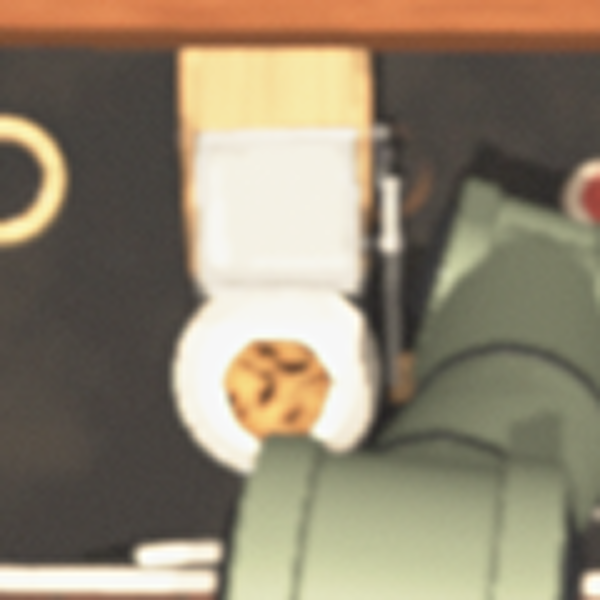

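Emit:
apply_moves --claw '[0,0,0,0,0,0,0,0,0,0,0,0,0,0,0,0,0,0,0,0]' --xyz '[[0,0,-0.002],[0,0,-0.003],[0,0,-0.003],[0,0,-0.003],[0,0,-0.003],[0,0,-0.003],[0,0,-0.003],[0,0,-0.003],[0,0,-0.003],[0,0,-0.003],[0,0,-0.003],[0,0,-0.003],[0,0,-0.003],[0,0,-0.003],[0,0,-0.003],[0,0,-0.003],[0,0,-0.002],[0,0,-0.002],[0,0,-0.002],[0,0,-0.002]]' --twist '[[0,0,0],[0,0,0],[0,0,0],[0,0,0],[0,0,0],[0,0,0],[0,0,0],[0,0,0],[0,0,0],[0,0,0],[0,0,0],[0,0,0],[0,0,0],[0,0,0],[0,0,0],[0,0,0],[0,0,0],[0,0,0],[0,0,0],[0,0,0]]'

```text
clock: 14.9
position: [0.5105, -0.1078, 0.1144]
tool_rot: [-3.141, -0.0, 1.744]
force: [0.6, 0.6, 0.7]
grip_width: 0.0003
finger_force: 0.3
```

Emit:
apply_moves --claw '[0,0,0,0,0,0,0,0,0,0,0,0,0,0,0,0,0,0,0,0]' --xyz '[[0,0,-0.002],[0,0,-0.002],[0,0,-0.002],[0,0,-0.002],[0,0,-0.002],[0,0,-0.002],[0,0,-0.002],[0,0,-0.002],[0,0,-0.002],[0,0,-0.002],[0,0,-0.002],[0,0,-0.002],[0,0,-0.002],[0,0,-0.002],[0,0,-0.002],[0,0,-0.002],[0,0,-0.002],[0,0,-0.002],[0,0,-0.002],[0,0,-0.002]]' --twist '[[0,0,0],[0,0,0],[0,0,0],[0,0,0],[0,0,0],[0,0,0],[0,0,0],[0,0,0],[0,0,0],[0,0,0],[0,0,0],[0,0,0],[0,0,0],[0,0,0],[0,0,0],[0,0,0],[0,0,0],[0,0,0],[0,0,0],[0,0,0]]'

```text
clock: 16.9
position: [0.5105, -0.1078, 0.1544]
tool_rot: [-3.142, 0.0, 1.744]
force: [0.3, 1.2, -0.1]
grip_width: 0.0001
finger_force: 0.0
```

Emit:
apply_moves --claw '[0,0,0,0,0,0,0,0]' --xyz '[[0,0,-0.005],[0,0,-0.01],[0,0,-0.02],[0,0,-0.02],[0,0,-0.01],[0,0,0],[0,0,0],[0,0,0]]' --twist '[[0,0,0],[0,0,0],[0,0,0],[0,0,0],[0,0,0],[0,0,0],[0,0,0],[0,0,0]]'

```text
clock: 17.7
position: [0.5101, -0.1077, 0.2185]
tool_rot: [-3.14, -0.0, 1.744]
force: [0.0, 0.2, -1.6]
grip_width: -0.0001
finger_force: 0.0
```

```bash
python3 - <<'E'
from h import *
o=bot.observe();print(o["position"],o["force"])
f=bot.grab_frame("scene")
cv2.imwrite("pics/crop7.png",cv2.resize(f["img"][115:235,225:345][:,:,::-1],None,fx=5,fy=5,interpolation=cv2.INTER_CUBIC))
E
```

```text
[ 0.51014577 -0.10766262  0.21851599] [ 0.02724207  0.15724734 -1.61624778]
```

View pics/crop7.png

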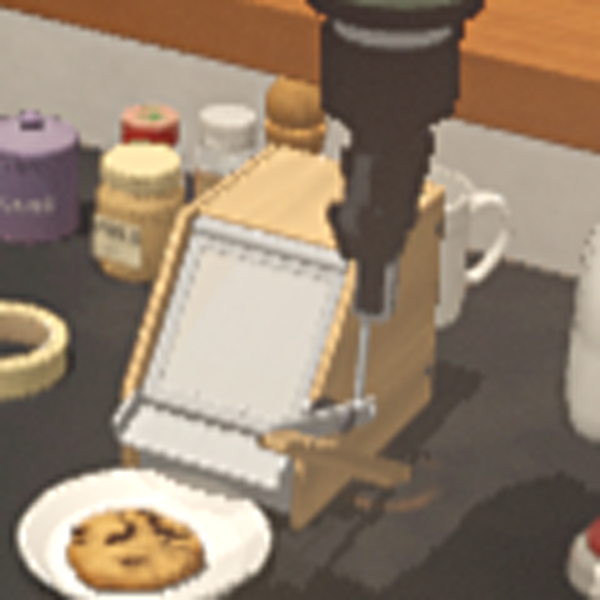

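The lid is shut, the cookie (about px 137,550) lies on the plate, and the fingers are clear of the lever.

```bash
python3 -c "
from workcell import bot
print(bot.job_done())"
```

```text
the job is handed in; nothing more can be done
None
```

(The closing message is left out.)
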